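# Start the hand nut on a tube rotator's inclined stud

## Robot

A 6-joint arm with a two-finger parallel gripper is mounted at the origin on the work surface. World frame = base frame: x ahead of the robot, y to its left, z up, the work surface at z = 0. Lengths are in m, angles in rad, forces in N, time in s.
With the tool pointing down it reaches from about 0.425 to 0.95 m from the base axis. Payload 3.5 kg.
Tool frame: the origin (TCP) lies midway between the tips of the shut fingers; the grasp point (between the pads) lies ctrl.grasp_offset behind it (ctrl.grasp_offset is the distance from the TCP to the grasp point, in m); x points along the fingers, y is the direction in which the jaws open and shut, and the axes are right-handed (so a half turn about x gives the same grasp; the last joint's range is limited). The gripper opens to 85 mm and grips with 20 to 120 N. Pads are 22 mm wide; open, the fingers measure 114 mm over their backs; the gripper's body (76 mm by 85 mm) begins 54 mm behind the grasp point. The pads swing forward as they close: fully open they stand 13 mm farther back than shut.
Start: joints at [0.972, 0.286, 1.577, -0, 1.279, -0.15], TCP at [0.293, 0.608, 0.231] pointing down, gripper open.
Joint ranges: [-2.77, 2.77], [-0.9, 2.22], [0.21, 2.48], [-1.53, 4.67], [0.24, 2.81], [-2.84, 2.84]. Speed limits (rad/s): [2.79, 2.79, 3.14, 3.14, 3.14, 3.14].

## Interface

Orientations are given as a unit quaternion [x, y, z, w].
In Python, from plant import readout, read_camera, sign_off, ctrl gives the robot as it stands.
- The arm moves only by the tool drive_tool, never from a script. Its argument "steps" is a list of rows, each a list of 5 numbers: the shift along the tool's x, y, z in cm, then the turn about the tool's x in degrees, then the opening, from 0 (shut) to 1 (fully open). A call has 1 to 10 rows; each row shifts and turns the commanded pose from where the row before left it, along the tool's axes as they then stand; what a row does not reach is not made up. A row lasts 1/10 s, in which the tool goes at most 50 mm and 8.59 degrees, less where a joint would pass 70% of its speed; a pose out of reach is approached as far as the arm can. A call is refused whole if a number of a shift passes 5 or a number of a turn 8.59, either way. A call with a gripper value outside its range is refused whole. The fingers move at their own pace and stop on an object; "force" is the grip in N (left out, the last holds). Time passes only in rows, so rows that do not move let the fingers close. It gives the time, the measured TCP pose, the force and the opening at its end, in the units of the state.
- readout.get_state(): the state, without advancing time (a new reading comes with each control period).
- read_camera(name): name is "scene" or "side" or "wrist"; returns a dict with "frame" (420x560x3 uint8, red, green, blue), "vertical_fov" (degrees; the focal length in pixels is half the picture's height over the tangent of half this angle, whatever the lens; pixels are square), "cx", "cy" (the principal point, pixels), "k1" (the pictures are not rectified: a ray, as slopes to the right and down, at radius r is drawn at 1 + k1 r^2 times it, then the intrinsics apply), "eye" and "orientation" of the camera in the world. Camera axes: x right, y up, looking along -z (the intrinsics and any distortion apply to the point x, -y, -z); pixel columns grow to the right and rows downward; lengths in m; the calibration is good to about 2 mm. A picture is of the moment at which its call begins. There is no depth.
- sign_off(): hands the job in, once; it reports no verdict.
The state is a dict: "time": time; "qpos": joint angles; "dq": joint speeds; "joint_efforts": joint torques, N m; "eef_pos": TCP position; "tcp_rot": TCP orientation; "contact_force": force on the tool from outside, world axes, zero at the start; "wrist_torque": the same for the moment, N m; "opening": opening from 0.0 (shut) to 1.0 (fully open).
Only numpy, scipy, OpenCV 4.12 (cv2) and the standard library are available. Lean on these libraries where they do the work, as an engineer would, in place of code of your own. Each camera call takes 0.05 s, during which the arm holds its last target. There are 200 camera calls.

## Task

Fasten the disc of the tube rotator with its hexagonal flanged hand nut, which stands on the bench: set the nut flange first on the leaning stud, turn it backwards (counter-clockwise, seen from the stud's free end) until the thread drops in, then screw it on clockwise until its flange rests on the disc, and let go. Leave everything else on the bench where it stands.

Things in the scene. Friction and masses are not known exactly. Their poses are not given: they have to be found in the camera images.
- nut: grey plastic hex hand nut, loose, upright on its flange, 150 g. Origin: centre of the flange's underside; z up along the bore. Flange 76 mm wide, 8 mm thick; above it a hexagon 54 mm across flats, its top at 46 mm. Flats are square to the nut's x axis and to every 60 degrees from it. It may have changed places with the collar or the jar.
- nut_lugs (a point): point on the nut's axis 12 mm above its underside, axes as the nut's. The through bore is 38 mm wide; here three lugs stand inwards to 12.5 mm from the axis, at the nut's x axis and every 120 degrees, about 5 mm high and 4 mm wide.
- head: fixed head of the tube rotator, a white device 200 x 170 mm in plan with a white 184 mm disc, placed and turned differently each time, the disc facing between the robot and its right-hand side. Origin: centre of the disc's upper face, 145 mm above the bench; z: the stud's axis, up and outwards, 35 degrees from vertical. Tube clips and tubes on the disc, from 62 mm off the axis, are up to 16 mm high.
- stud_tip (a point): free end of the steel stud, 53 mm out from the disc, axes as the head's. Plain core 21 mm in diameter, tapering to 10 mm over the last 9 mm; 2 mm radial play to the nut's lugs. Disc and stud are held by a stiff brake and count as fixed.
- thread_top (a point): on the axis 24 mm above the disc: the thread's flat end shoulder, with three gaps 48 degrees wide every 120 degrees, their angle hidden and varying. The lugs land on it (nut's underside 14 to 15 mm above the disc, up to 21 if on the 6 mm high stops that bar clockwise turning), or by chance straight in a gap. Backed off by at most 110 degrees they can go down into the gaps; a wall bars backing off further.
- thread (a point): on the axis 12 mm above the disc: coarse right-hand three-start thread, 34 mm in diameter, lead 30 mm a turn, 2.4 mm axial play. Dropped in, the nut's underside is 4 to 9 mm above the disc; 60 to 115 degrees clockwise from there, going down 0.83 mm every 10 degrees, bring the flange to the disc, then it goes tight. A nut held in a gripper drops only if pushed down along the axis.
- collar: round grey plastic collar, 72 mm wide, 32 mm high, with a 40 mm hole, a bystander; origin at the centre of its underside
- jar: clear jar with a white lid, 60 mm wide, 70 mm high, a bystander; origin at the centre of its underside
- beaker: clear plastic beaker, 90 mm wide, 120 mm high, a bystander; origin at the centre of its underside
- screwdriver: screwdriver lying between the loose things and the rotator, a bystander; origin at its underside
- tube_rack: white tube rack 80 x 160 x 100 mm with tubes, left of the rotator, a bystander; origin at the centre of its underside
There are look-alikes about, which are no part of the job. Leave any brown, red or turquoise look-alike of the nut alone.

How it is judged:
By the outcome, as a careful person would: the job done as asked, in the order asked, and still so for the second after the job is handed in, with the robot touching nothing.
It also fails if it takes over 54 s, if anything falls off the work surface, if the arm or the gripper's body presses on something with over 40 N, if the wrist force passes 120 N, or if a joint passes its speed limit or range.

## Working session

There is one attempt and no reset: what is moved stays moved. The work goes in short steps, Python scripts to look and compute and a tool call to move; the robot and the scene stay as the last step left them, time stands still between calls to the robot, and variables do not carry over. Pictures are saved under pics/ and viewed, about 8 in all and at most 12, crops included, and the job is handed in when it is done.

Besides the shell and the picture viewer there is one more tool, called after "Emit:" as name(argument=value, ...) on one line, values as JSON. drive_tool: Moves the arm, as the interface text tells. Its arguments: {"type":"object","properties":{"steps":{"type":"array","items":{"type":"array","items":{"type":"number"}}},"force":{"type":"number"}},"required":["steps"]}

```bash
mkdir -p pics; ls
cat > h.py <<'E'
import numpy as np, cv2
from scipy.spatial.transform import Rotation as R
from plant import readout, read_camera, sign_off, ctrl
def cam(n):
    return read_camera(n)
def f_of(c): return c["frame"].shape[0]/2/np.tan(np.radians(c["vertical_fov"]/2))
def ray(c,u,v):
    f=f_of(c); d=np.array([(u-c["cx"])/f,(v-c["cy"])/f]); s=d.copy()
    for _ in range(20): s=d/(1+c["k1"]*(s@s))
    return np.array(c["eye"]),R.from_quat(c["orientation"]).apply([s[0],-s[1],-1])
def onz(c,u,v,z):
    e,d=ray(c,u,v); return e+d*(z-e[2])/d[2]
def proj(c,p):
    q=R.from_quat(c["orientation"]).inv().apply(np.array(p)-c["eye"]); s=np.array([q[0],-q[1]])/-q[2]
    s=s*(1+c["k1"]*(s@s)); return s*f_of(c)+[c["cx"],c["cy"]]
def tri(cs,uvs):
    A=np.zeros((3,3));b=np.zeros(3)
    for c,(u,v) in zip(cs,uvs):
        e,d=ray(c,u,v);d/=np.linalg.norm(d);M=np.eye(3)-np.outer(d,d);A+=M;b+=M@e
    return np.linalg.solve(A,b)
def save(c,name): cv2.imwrite("pics/"+name,c["frame"][:,:,::-1])
import pickle
E
python3 - <<'E'
from h import *
s=readout.get_state();print(s);print(ctrl.grasp_offset, [a for a in dir(ctrl) if a[0]!='_'])
cs={n:cam(n) for n in("scene","side","wrist")}
pickle.dump(cs,open("c0.pkl","wb"))
for n,c in cs.items():
    save(c,n+"0.png");print(n,{k:v for k,v in c.items() if k!="frame"})
E
```

```text
pics
{'time': 0.0, 'qpos': array([ 9.71999111e-01,  2.87226934e-01,  1.57819142e+00, -5.41069910e-06,
        1.27861504e+00, -1.50010296e-01]), 'dq': array([-0.00072621,  0.00035463, -0.00184763,  0.00246114, -0.00042892,
        0.00090155]), 'joint_efforts': array([ 6.28937360e-04, -4.05983448e+01, -2.92621297e+01, -1.82575341e-04,
        5.84460067e-03, -2.39541464e-05]), 'eef_pos': array([0.29246439, 0.60760901, 0.22989853]), 'tcp_rot': array([ 0.15653744,  0.68969258, -0.15814508,  0.68906481]), 'contact_force': array([0.23887457, 0.9651553 , 0.72688376]), 'wrist_torque': array([-0.04437587, -0.0402629 , -0.03694559]), 'opening': 0.999235879917635}
0.0187 ['Unreachable', 'grasp_offset']
scene {'vertical_fov': 42.79997299584184, 'cx': 279.44570084796476, 'cy': 209.35732999119278, 'k1': -0.01636401490129016, 'eye': array([ 1.24574472, -0.74338777,  1.45052741]), 'orientation': array([0.29983333, 0.11397664, 0.34193135, 0.88328492])}
side {'vertical_fov': 42.22178846195649, 'cx': 279.87638593946656, 'cy': 211.19216059084692, 'k1': -0.22196171662232103, 'eye': array([0.2364502 , 1.19098193, 1.13107203]), 'orientation': array([-0.05714517,  0.42957716,  0.89240816, -0.12572024])}
wrist {'vertical_fov': 64.81930812698234, 'cx': 281.85458734286163, 'cy': 204.80265084222145, 'k1': -0.07468873446506998, 'eye': array([0.23495686, 0.63572947, 0.37120238]), 'orientation': array([-0.11161154, -0.06877416,  0.52780153,  0.8391892 ])}
```

Run:
```python
from h import *
cs=pickle.load(open("c0.pkl","rb"))
a=cs["scene"]["frame"];b=cs["side"]["frame"]
cv2.imwrite("pics/both.png",cv2.resize(np.hstack([a]),(800,600),interpolation=2)[:,:,::-1])
cv2.imwrite("pics/both2.png",cv2.resize(np.hstack([b]),(800,600),interpolation=2)[:,:,::-1])
```

```text
(no output)
```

View pics/both.png

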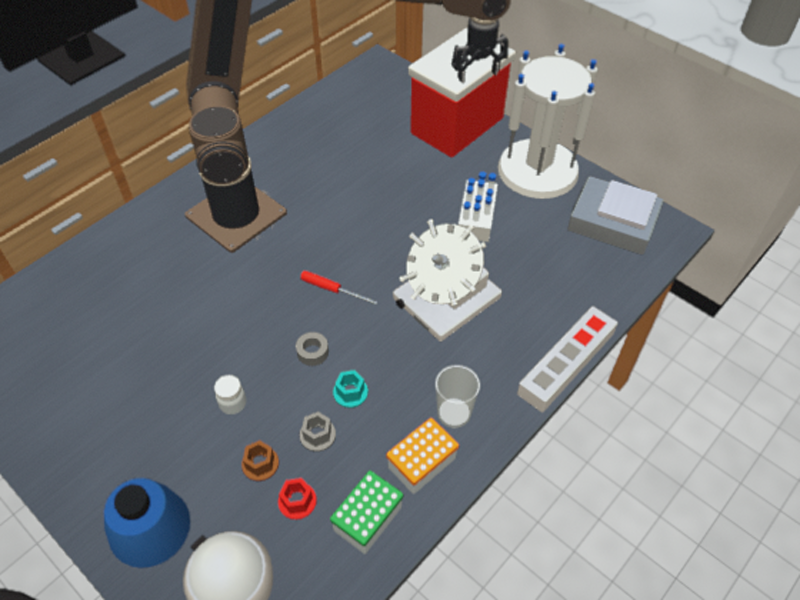

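View pics/both2.png

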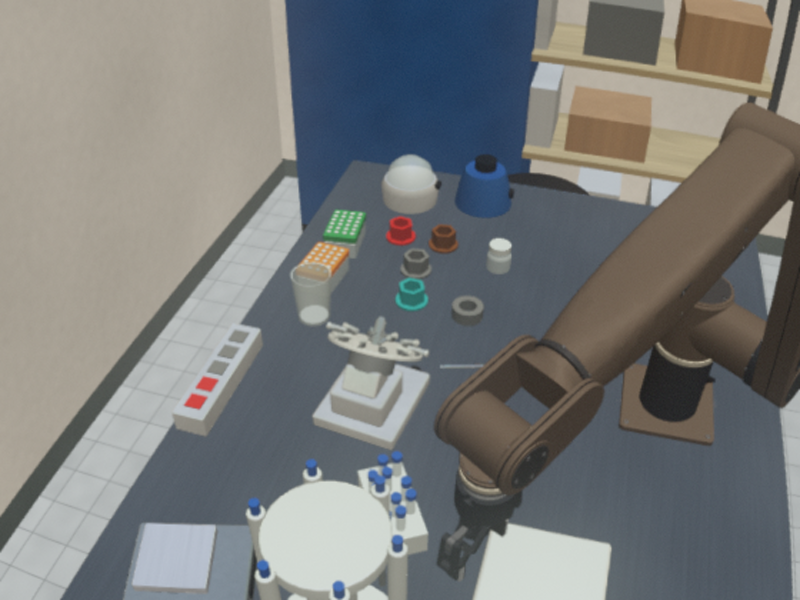

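The grey hex with a flange at (317,430) in the 800-wide scene picture fits the nut. The plain grey ring at (312,347) is the collar, and the turquoise (350,388), brown (260,460) and red (297,497) ones are look-alikes. Next is one enlarged composite showing the nut and the head.

Run:
```python
from h import *
cs=pickle.load(open("c0.pkl","rb"))
a=cs["scene"]["frame"];b=cs["side"]["frame"]
def crop(im,u,v,w,h,W,H): return cv2.resize(im[v:v+h,u:u+w],(W,H),interpolation=cv2.INTER_CUBIC)
A=crop(a,270,145,90,100,360,400)   #x4
B=crop(b,215,210,100,110,400,440)  #x4
C=crop(a,197,280,50,40,400,320)[:160*2]
o=np.zeros((600,800,3),np.uint8);o[:400,:360]=A;o[:440,380:780]=B
C=crop(a,200,280,45,25*2,180,200);o[400:600,:180]=C
cv2.imwrite("pics/crop.png",o[:,:,::-1])
for n in("scene","side"):
    c=cs[n];hsv=cv2.cvtColor(c["frame"],cv2.COLOR_RGB2HSV)
c=cs["scene"]
print("nut~",onz(c,317*.7,428*.7,.03),"tip", onz(c,442*.7,258*.7,.188), "collar",onz(c,312*.7,347*.7,.016),"brown",onz(c,260*.7,460*.7,.02),"teal",onz(c,350*.7,388*.7,.02),"red",onz(c,297*.7,497*.7,.02),'jar',onz(c,230*.7,393*.7,.03),'beaker',onz(c,457*.7,395*.7,.06),'rack',onz(c,480*.7,205*.7,.1))
s=readout.get_state();print(R.from_quat(s["tcp_rot"]).as_matrix())
```

```text
nut~ [ 0.6191714  -0.29892299  0.03      ] tip [0.592819   0.12017409 0.188     ] collar [ 0.45809838 -0.16040781  0.016     ] brown [ 0.58160311 -0.42421708  0.02      ] teal [ 0.59792355 -0.18052675  0.02      ] red [ 0.69479364 -0.42781048  0.02      ] jar [ 0.42187425 -0.36617175  0.03      ] beaker [ 0.79292181 -0.05776953  0.06      ] rack [0.50560165 0.37370775 0.1       ]
[[-1.05425432e-03  4.33910559e-01  9.00955335e-01]
 [-1.53366157e-03  9.00954074e-01 -4.33911747e-01]
 [-9.99998268e-01 -1.83921390e-03 -2.84362773e-04]]
```

View pics/crop.png

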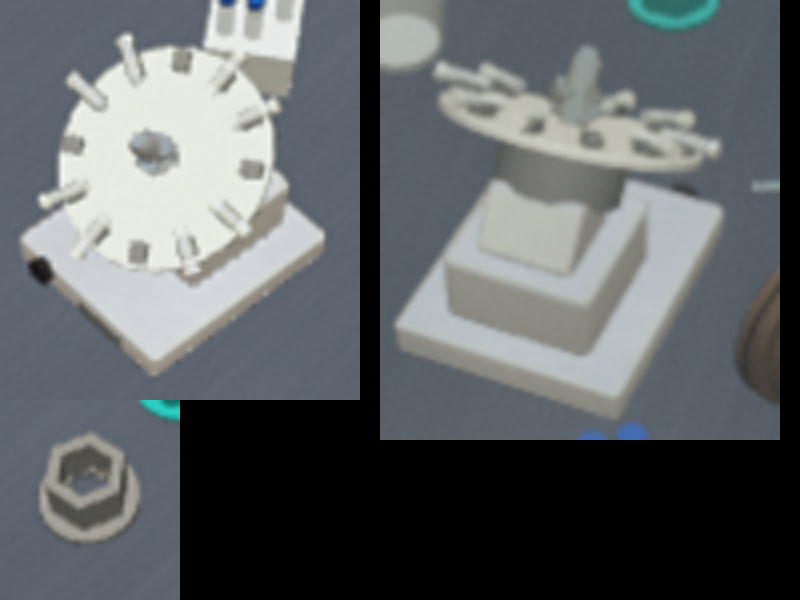

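Run:
```python
from h import *
cs=pickle.load(open("c0.pkl","rb"))
c=cs["scene"];d=cs["side"]
t1=tri([c,d],[(304,180),(267,222.5)]);print("tip tri",t1,onz(c,304,180,.188),onz(d,267,222.5,.188))
p=lambda u,v:onz(c,270+u/4,145+v/4,.025)
a,b,e=p(22,242),p(152,360),p(325,238)
print(a,b,e,np.degrees(np.arctan2(*(b-a)[1::-1])),np.degrees(np.arctan2(*(e-b)[1::-1])),np.linalg.norm(b-a),np.linalg.norm(e-b))
# disc ellipse: rim points in scene crop -> fit centre for each azimuth
m=(c["frame"][145:245,270:360].astype(int)); 
mask=((m.min(2)>200)&(m[:,:,0]-m[:,:,2]>=6)).astype(np.uint8)
mask=cv2.morphologyEx(mask,cv2.MORPH_OPEN,np.ones((9,9),np.uint8))
k=max(cv2.findContours(mask,0,cv2.CHAIN_APPROX_NONE)[0],key=cv2.contourArea)
el=cv2.fitEllipse(cv2.convexHull(k));ctr=(el[0][0]+270,el[0][1]+145);print(el,ctr)
# azimuth fit: disc circle projection axes
from scipy.optimize import least_squares
pts=cv2.convexHull(k)[:,0]+[270,145]
def res(x):
    n=np.array([np.sin(.6109)*np.cos(x[2]),np.sin(.6109)*np.sin(x[2]),np.cos(.6109)]);o=np.array([x[0],x[1],.145])
    r=[]
    for u,v in pts:
        e0,dd=ray(c,u,v);q=e0+dd*((o-e0)@n)/(dd@n);r.append(np.linalg.norm(q-o)-.092)
    return r
for az in(-90,-135,-180):
    s=least_squares(res,[.6,.13,np.radians(az)],loss="soft_l1",f_scale=.002);print(s.x,np.degrees(s.x[2]),s.cost)
print("nut",onz(c,222.5,297.5,.046))
```

```text
tip tri [0.5759889  0.11113965 0.18643971] [0.57889174 0.11074556 0.188     ] [0.573684   0.11158195 0.188     ]
[0.49550882 0.07056156 0.025     ] [0.65463082 0.05242504 0.025     ] [0.68140946 0.24620915 0.025     ] -6.502438279534363 82.13223904475637 0.1601522494921269 0.195625603608322Traceback (most recent call last):
  File "<stdin>", line 12, in <module>
ValueError: max() iterable argument is empty
```

Run:
```python
from h import *
from scipy.optimize import least_squares
cs=pickle.load(open("c0.pkl","rb"))
c=cs["scene"];d=cs["side"]
m=c["frame"][145:245,270:360].astype(int)
print(m[30,45],m[80,50],m[20,60])
# disc is creamy-bright: R-B larger than the base plate
mask=((m[:,:,0]>215)&(m[:,:,0]-m[:,:,2]>=m[80,50][0]-m[80,50][2]+4)).astype(np.uint8)
mask=cv2.morphologyEx(mask,cv2.MORPH_OPEN,cv2.getStructuringElement(2,(7,7)))
k=max(cv2.findContours(mask,0,cv2.CHAIN_APPROX_NONE)[0],key=cv2.contourArea)
el=cv2.fitEllipse(cv2.convexHull(k));print(el)
pts=cv2.convexHull(k)[:,0]+[270,145]
def res(x):
    n=np.array([np.sin(.6109)*np.cos(x[2]),np.sin(.6109)*np.sin(x[2]),np.cos(.6109)]);o=np.array([x[0],x[1],.145])
    r=[]
    for u,v in pts:
        e0,dd=ray(c,u,v);q=e0+dd*((o-e0)@n)/(dd@n);r.append(np.linalg.norm(q-o)-.0915)
    return r
for az in(-90,-135,-180):
    s=least_squares(res,[.6,.13,np.radians(az)],loss="soft_l1",f_scale=.002);x=s.x
    n=np.array([np.sin(.6109)*np.cos(x[2]),np.sin(.6109)*np.sin(x[2]),np.cos(.6109)]);t=np.r_[x[:2],.145]+.053*n
    print(x,np.degrees(x[2]),s.cost,'tip',t,proj(c,t),proj(d,t))
print("nut",onz(c,222.5,297.5,.046))
```

```text
[230 234 226] [212 218 216] [233 237 228]
((41.13093185424805, 39.104530334472656), (48.49388122558594, 53.962425231933594), 74.5207290649414)
[ 0.58168723  0.14133931 -1.82768696] -104.71874921386694 0.00013024966717024015 tip [0.5739631  0.11193587 0.188414  ] [303.04957524 178.88164896] [266.86186945 222.44435816]
[ 0.58168723  0.14133931 -1.82768697] -104.71874949690371 0.00013024966717023977 tip [0.5739631  0.11193587 0.188414  ] [303.04957523 178.88164894] [266.86186948 222.44435817]
[ 0.58168723  0.14133931 -1.82768696] -104.71874903096479 0.0001302496671702397 tip [0.5739631  0.11193587 0.188414  ] [303.04957527 178.88164899] [266.8618694  222.44435814]
nut [ 0.6225776 -0.2979559  0.046    ]
```

Emit:
drive_tool(steps=[[-5,0,0,0,1],[-5,0,0,0,1],[0,5,0,0,1],[0,5,0,0,1],[0,5,0,0,1],[0,5,0,0,1],[0,5,0,0,1],[0,5,0,0,1],[0,5,0,0,1],[0,5,0,0,1]])

```text
time: 1.15
eef_pos: [0.4229, 0.877, 0.2923]
tcp_rot: [0.167, 0.688, -0.148, 0.691]
contact_force: [0.1, -0.4, -2.9]
opening: 0.999
```

```bash
cat >> h.py <<'E'
def st():
    s=readout.get_state();M=R.from_quat(s["tcp_rot"]).as_matrix()
    print("t%.2f pos"%s["time"],s["eef_pos"].round(4),"x",M[:,0].round(3),"y",M[:,1].round(3),"q",s["qpos"].round(3),"F",s["contact_force"].round(1),"T",s["wrist_torque"].round(2),"op %.3f"%s["opening"]);return s,M
E
python3 -c "
from h import *
st()"
```

```text
t1.15 pos [0.4229 0.877  0.2923] x [ 0.01   0.026 -1.   ] y [0.434 0.901 0.028] q [ 1.016  1.121  0.222  0.005  1.77  -0.104] F [ 0.1 -0.4 -2.9] T [0.02 0.03 0.01] op 0.999
```

Emit:
drive_tool(steps=[[0,5,0,0,1],[0,5,0,0,1],[0,5,0,0,1],[0,5,0,0,1]])

```text
time: 1.55
eef_pos: [0.4395, 0.9116, 0.2754]
tcp_rot: [0.211, 0.675, -0.103, 0.699]
contact_force: [-1.1, -0.6, 0.4]
opening: 0.998
```

```bash
python3 -c "
from h import *
st()"
```

```text
t1.55 pos [0.4395 0.9116 0.2754] x [ 0.067  0.14  -0.988] y [0.429 0.89  0.155] q [ 1.018  1.148  0.212  0.016  1.627 -0.102] F [-1.1 -0.6  0.4] T [-0.01  0.05 -0.02] op 0.998
```

Emit:
drive_tool(steps=[[-1.2,-4.8,0,0,1],[-1.2,-4.8,0,0,1],[-1.2,-4.8,0,0,1],[-0.8,-4.9,0,0,1],[-0.8,-4.9,0,0,1],[-0.8,-4.9,0,0,1],[-0.8,-4.9,0,0,1],[-0.8,-4.9,0,0,1],[-0.8,-4.9,0,0,1],[-0.8,-4.9,0,0,1]])

```text
time: 2.55
eef_pos: [0.2444, 0.5046, 0.2915]
tcp_rot: [0.211, 0.675, -0.103, 0.7]
contact_force: [0.4, -1.4, 1.8]
opening: 1.003
```

Emit:
drive_tool(steps=[[-0.8,-4.9,0,0,1],[-0.8,-4.9,0,0,1],[-0.8,-4.9,0,0,1],[-0.8,-4.9,0,0,1],[0,0,0,0,1]])

```text
time: 3.05
eef_pos: [0.1568, 0.3243, 0.2934]
tcp_rot: [0.212, 0.674, -0.102, 0.7]
contact_force: [-0.6, 0.8, 0.4]
opening: 0.998
```

```bash
python3 -c "
from h import *
st()"
```

```text
t3.05 pos [0.1568 0.3243 0.2934] x [ 0.072  0.144 -0.987] y [0.428 0.889 0.161] q [ 0.801 -0.645  2.276  0.05   1.357 -0.327] F [-0.6  0.8  0.4] T [-0.06 -0.    0.01] op 0.998
```

Emit:
drive_tool(steps=[[-0.8,-4.9,0,0,1],[-0.8,-4.9,0,0,1],[-0.8,-4.9,0,0,1]])

```text
time: 3.35
eef_pos: [0.1216, 0.2477, 0.2944]
tcp_rot: [0.196, 0.68, -0.119, 0.696]
contact_force: [1.0, 0.5, 0.4]
opening: 1.001
```

```bash
python3 -c "
from h import *
st()"
```

```text
t3.35 pos [0.1216 0.2477 0.2944] x [ 0.046  0.101 -0.994] y [0.433 0.895 0.11 ] q [ 0.693 -0.894  2.386  0.048  1.55  -0.426] F [1.  0.5 0.4] T [-0.04  0.02 -0.01] op 1.001
```

Emit:
drive_tool(steps=[[-0.5,-4.9,0,0,1],[-0.3,-4.9,0,0,1]])

```text
time: 3.55
eef_pos: [0.1169, 0.236, 0.299]
tcp_rot: [0.178, 0.685, -0.136, 0.694]
contact_force: [-0.3, 0.9, 0.2]
opening: 1.002
```

```bash
python3 -c "
from h import *
st()"
```

```text
t3.55 pos [0.1169 0.236  0.299 ] x [ 0.026  0.055 -0.998] y [0.433 0.899 0.061] q [ 0.691 -0.894  2.376  0.026  1.604 -0.43 ] F [-0.3  0.9  0.2] T [-0.04  0.04 -0.  ] op 1.002
```

Emit:
drive_tool(steps=[[-0.2,-4.9,0,0,1],[-0.1,-4.9,0,0,1],[0,-2,0,0,1],[0,0,0,0,1]])

```text
time: 3.95
eef_pos: [0.1112, 0.2204, 0.3022]
tcp_rot: [0.156, 0.69, -0.158, 0.688]
contact_force: [-0.4, 0.2, 0.2]
opening: 1.003
```

```bash
python3 -c "
from h import *
st()"
```

```text
t3.95 pos [0.1112 0.2204 0.3022] x [-0.003 -0.002 -1.   ] y [ 0.434  0.901 -0.003] q [ 0.682 -0.895  2.37   0.     1.67  -0.44 ] F [-0.4  0.2  0.2] T [ 0.05 -0.05  0.03] op 1.003
```

Emit:
drive_tool(steps=[[0,5,0,0,1],[0,5,0,0,1],[0,5,0,0,1],[0,5,0,0,1],[0,5,0,0,1],[0,2,2,0,1],[0,-3.04,3.8,0,1],[0,-3.04,3.8,0,1],[0,-3.04,3.8,0,1],[0,-3.04,3.8,0,1]])

```text
time: 4.95
eef_pos: [0.331, 0.2781, 0.3009]
tcp_rot: [0.156, 0.69, -0.158, 0.688]
contact_force: [-0.2, -0.2, 0.4]
opening: 1.001
```

Emit:
drive_tool(steps=[[0,-3.04,3.8,0,1],[0,-3.04,3.8,0,1],[0,-3.04,3.8,0,1],[0,-3.04,3.8,0,1],[0,-3.04,3.8,0,1],[0,-3.04,3.8,0,1],[0,-3.04,3.8,0,1],[0,-3.04,3.8,0,1],[0,-3.04,3.8,0,1],[0,-3.04,3.8,0,1]])

```text
time: 5.95
eef_pos: [0.5417, -0.1613, 0.3012]
tcp_rot: [0.157, 0.69, -0.158, 0.688]
contact_force: [0.8, 0.5, 0.6]
opening: 0.999
```

```bash
python3 -c "
from h import *
st()"
```

```text
t5.95 pos [ 0.5417 -0.1613  0.3012] x [-0.003 -0.002 -1.   ] y [ 0.434  0.901 -0.003] q [-4.670e-01 -1.000e-03  1.770e+00 -3.000e-03  1.375e+00 -1.589e+00] F [0.8 0.5 0.6] T [-0.04 -0.01 -0.01] op 0.999
```

Emit:
drive_tool(steps=[[0,-2.2,3.3,0,1],[0,-2.2,3.3,0,1],[0,-2.2,3.3,0,1],[1,-2.2,3.3,0,1],[2,0,0,0,1],[0,0,0,0,1]])

```text
time: 6.55
eef_pos: [0.6206, -0.296, 0.2663]
tcp_rot: [0.158, 0.693, -0.158, 0.686]
contact_force: [-0.7, -0.6, -0.7]
opening: 0.997
```

Run:
```python
from h import *
s,M=st();c=cam("wrist");pickle.dump(c,open("w1.pkl","wb"))
print(proj(c,[.6226,-.298,.046]))
cv2.imwrite("pics/w1.png",cv2.resize(c["frame"],(800,600))[:,:,::-1])
```

```text
t6.55 pos [ 0.6206 -0.296   0.2663] x [-0.01   0.003 -1.   ] y [ 0.435  0.9   -0.002] q [-0.591  0.296  1.5   -0.004  1.355 -1.711] F [-0.7 -0.6 -0.7] T [0.01 0.02 0.01] op 0.997
[281.48186653 180.0554863 ]
```

View pics/w1.png

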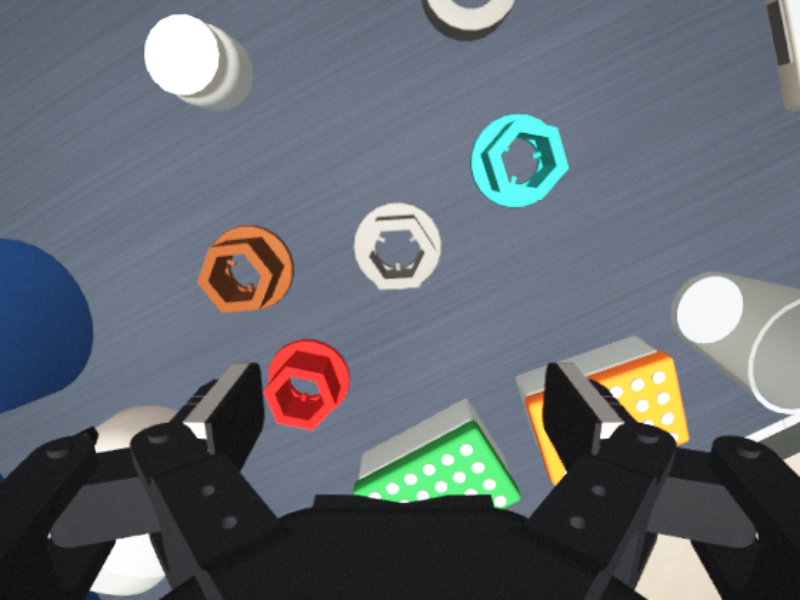

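The wrist view shows the grey hex nut at (398,246), brown at (245,270), turquoise at (520,160), red at (307,385) and the white-lid jar at (190,55). The nut's lugs point down, up-left and up-right. I'll take one crop to read the hexagon's angle.

Run:
```python
from h import *
c=pickle.load(open("w1.pkl","rb"));im=c["frame"]
cv2.imwrite("pics/w1c.png",cv2.resize(im[130:215,235:325],(720,680),interpolation=cv2.INTER_CUBIC)[:600,:,::-1])
hsv=cv2.cvtColor(im,cv2.COLOR_RGB2HSV);roi=np.zeros(im.shape[:2],np.uint8);cv2.circle(roi,(279,172),40,255,-1)
m=((hsv[:,:,1]<45)&(hsv[:,:,2]>130)).astype(np.uint8)*255&roi
k=max(cv2.findContours(m,0,cv2.CHAIN_APPROX_NONE)[0],key=cv2.contourArea)
el=cv2.fitEllipse(k);print(el,onz(c,*el[0],.007))
```

```text
((277.9433288574219, 172.0763702392578), (61.80120086669922, 62.378902435302734), 173.83863830566406) [ 0.61809081 -0.30077285  0.007     ]
```

View pics/w1c.png

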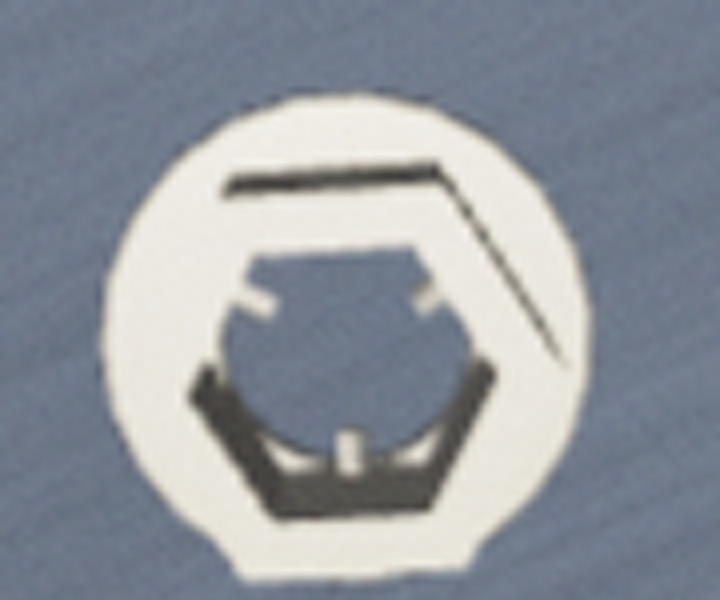

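Run:
```python
from h import *
c=pickle.load(open("w1.pkl","rb"))
P=lambda u,v,z=.046:onz(c,235+u/8,130+v/8,z)
print("ctr",P(345,381),P(344,338,.006))
for a,b in[((225,195),(440,180)),((250,257),(415,247)),((245,580),(470,568)),((275,518),(435,508))]:
    d=P(*b)-P(*a);print(np.degrees(np.arctan2(d[1],d[0])),np.linalg.norm(d))
print('across',np.linalg.norm(P(333,187)-P(357,574)))
s,M=st();print(np.degrees(np.arctan2(M[1,1],M[0,1])))
```

```text
ctr [ 0.61852713 -0.30016305  0.046     ] [ 0.61844797 -0.30088446  0.006     ]
68.22216922654704 0.02934706929100429
67.72546825182756 0.022633714652221568
67.43204115612635 0.0317792919020426
67.94511154359776 0.022477950632365934
across 0.05437299441052349
t6.60 pos [ 0.621  -0.2956  0.2684] x [-0.008  0.001 -1.   ] y [ 0.434  0.901 -0.002] q [-0.59   0.294  1.5   -0.004  1.355 -1.711] F [ 0.3  0.3 -0. ] T [-0.    0.05  0.  ] op 1.002
64.26858781800985
```

Emit:
drive_tool(steps=[[1,0,0,8.59,1],[1,0,0,8.59,1],[1,0,0,8.59,1],[1,0,0,8.59,1],[1,0,0,8.59,1],[2,0,0,8.59,1],[2,0,0,8.59,1],[2,0,0,8.59,1],[2,0,0,8.59,1],[1,0,0,8.59,1]])

```text
time: 7.6
eef_pos: [0.621, -0.2949, 0.131]
tcp_rot: [-0.584, -0.396, 0.587, -0.396]
contact_force: [0.2, 0.4, -0.1]
opening: 1.001
```

Emit:
drive_tool(steps=[[0,0,0,0.4,1],[0,0,0,0,1]])

```text
time: 7.8
eef_pos: [0.6219, -0.2959, 0.1331]
tcp_rot: [-0.584, -0.396, 0.587, -0.397]
contact_force: [0.1, -0.3, -0.3]
opening: 1.002
```

```bash
cat >> h.py <<'E'
def todo(p):
    s,M=st();print("tool delta cm",(M.T@(np.array(p)-s["eef_pos"])*100).round(2),"yaw",np.degrees(np.arctan2(M[1,1],M[0,1])).round(2))
E
python3 -c "
from h import *
todo([.6185,-.3004,.013])"
```

```text
t7.80 pos [ 0.6219 -0.2959  0.1331] x [-0.002 -0.003 -1.   ] y [ 0.929 -0.371 -0.   ] q [-0.59   0.403  1.614 -0.004  1.125 -0.208] F [ 0.1 -0.3 -0.3] T [-0.01  0.03 -0.02] op 1.002
tool delta cm [12.01 -0.14  0.5 ] yaw -21.79
```

Emit:
drive_tool(steps=[[3,-0.14,0.5,0,1],[3,0,0,0,1],[2,0,0,0,1],[1.5,0,0,0,1],[1.5,0,0,0,1],[1,0,0,0,1],[0,0,0,0,1]])

```text
time: 8.5
eef_pos: [0.6172, -0.3001, 0.0102]
tcp_rot: [-0.584, -0.396, 0.588, -0.395]
contact_force: [-0.1, -0.4, 0.1]
opening: 1.001
```

```bash
python3 -c "
from h import *
todo([.6185,-.3004,.013])"
```

```text
t8.50 pos [ 0.6172 -0.3001  0.0102] x [-0.005 -0.001 -1.   ] y [ 0.927 -0.374 -0.004] q [-0.599  0.552  1.657 -0.005  0.936 -0.213] F [-0.1 -0.4  0.1] T [ 0.04 -0.06  0.06] op 1.001
tool delta cm [-0.28  0.14 -0.02] yaw -21.97
```

Emit:
drive_tool(steps=[[-0.3,0.1,0,0,1],[0,0,0,0,0.5],[0,0,0,0,0.5],[0,0,0,0,0.3],[0,0,0,0,0],[0,0,0,0,0],[0,0,0,0,0]], force=70)

```text
time: 9.2
eef_pos: [0.6196, -0.3016, 0.0161]
tcp_rot: [-0.585, -0.395, 0.587, -0.396]
contact_force: [-0.1, -0.4, 6.1]
opening: 0.619
```

```bash
python3 -c "
from h import *
st()"
```

```text
t9.20 pos [ 0.6196 -0.3016  0.0161] x [-0.001 -0.004 -1.   ] y [ 0.927 -0.375  0.   ] q [-0.599  0.547  1.652 -0.005  0.942 -0.212] F [-0.1 -0.4  6.1] T [0.09 0.15 0.01] op 0.619
```

Run:
```python
from h import *
cs=pickle.load(open("c0.pkl","rb"));c=cs["scene"];d=cs["side"]
print("carousel base",onz(c,538*.7,165*.7,0),"top",tri([c,d],[(556*.7,76*.7),(325*.7,535*.7)]))
print("box top corner", tri([c,d],[(512*.7,40*.7),(483*.7,600*.7)]), onz(c,452*.7,152*.7,0),onz(c,410*.7,72*.7,.15))
M=R.from_quat(readout.get_state()["tcp_rot"]).as_matrix()
for v in([-.507,1.193,0],[.125,.992,0]): print((M.T@np.array(v)).round(3))
```

```text
carousel base [0.47302839 0.68511855 0.        ] top [0.4784105  0.67367172 0.30274713]
box top corner [0.28545643 0.72043694 0.301076  ] [0.26397993 0.56519028 0.        ] [0.06935905 0.60325063 0.15      ]
[-0.004 -0.917 -0.916]
[-0.004 -0.256 -0.967]
```

Emit:
drive_tool(steps=[[-1,0,0,0,0],[-3,0,0,0,0],[-5,0,0,0,0],[-5,0,0,0,0],[-5,0,0,0,0],[-5,0,0,0,0],[-5,0,0,0,0],[-5,0,0,0,0],[-3,0,0,0,0],[0,0,0,0,0]])

```text
time: 10.2
eef_pos: [0.6209, -0.3006, 0.3918]
tcp_rot: [0.586, 0.392, -0.586, 0.399]
contact_force: [0.6, -1.1, -1.3]
opening: 0.616
```

```bash
python3 -c "
from h import *
st()"
```

```text
t10.20 pos [ 0.6209 -0.3006  0.3918] x [ 0.006 -0.008 -1.   ] y [ 0.927 -0.374  0.009] q [-0.596  0.246  1.339 -0.004  1.547 -0.212] F [ 0.6 -1.1 -1.3] T [-0.02 -0.01 -0.  ] op 0.616
```

Emit:
drive_tool(steps=[[-0.4,-3.5,-3.5,0,0],[-0.4,-3.5,-3.5,0,0],[-0.4,-3.5,-3.5,0,0],[-0.4,-3.5,-3.5,0,0],[-0.4,-3.5,-3.5,0,0],[-0.4,-3.5,-3.5,0,0],[-0.4,-3.5,-3.5,0,0],[-0.4,-3.5,-3.5,0,0],[-0.4,-3.5,-3.5,0,0],[-0.4,-3.5,-3.5,0,0]])

```text
time: 11.2
eef_pos: [0.4248, 0.1571, 0.4212]
tcp_rot: [-0.584, -0.396, 0.589, -0.394]
contact_force: [0.9, 0.3, -1.8]
opening: 0.623
```

Emit:
drive_tool(steps=[[-0.4,-3.5,-3.5,0,0],[-0.4,-3.5,-3.5,0,0],[-0.4,-3.5,-3.5,0,0],[-0.4,-3.5,-3.5,0,0],[-0.4,-3.5,-3.5,0,0],[-0.4,-3.5,-3.5,0,0],[-0.4,-3.5,-3.5,0,0],[-0.4,-3.5,-3.5,0,0],[-0.4,-3.5,-3.5,0,0],[-0.4,-3.5,-3.5,0,0]])

```text
time: 12.2
eef_pos: [0.2319, 0.6127, 0.4602]
tcp_rot: [-0.583, -0.395, 0.589, -0.396]
contact_force: [1.1, 0.7, -2.3]
opening: 0.622
```

```bash
python3 -c "
from h import *
todo([.113,.893,.45])"
```

```text
t12.20 pos [0.2319 0.6127 0.4602] x [-0.006 -0.007 -1.   ] y [ 0.927 -0.374 -0.003] q [1.054 0.176 1.301 0.002 1.673 1.438] F [ 1.1  0.7 -2.3] T [ 0.01 -0.03 -0.  ] op 0.622
tool delta cm [  0.89 -21.52 -21.55] yaw -21.99
```

Emit:
drive_tool(steps=[[0,-3.5,-3.5,0,0],[0,-3.5,-3.5,0,0],[0,-3.5,-3.5,0,0],[0,-3.5,-3.5,0,0],[0,-3.5,-3.5,0,0],[0,-3.5,-3.5,0,0],[0,-1.3,-4.8,0,0],[0,-1.3,-4.8,0,0],[0,-1.3,-4.8,0,0],[0,-1.3,-4.8,0,0]])

```text
time: 13.2
eef_pos: [0.1299, 0.938, 0.3985]
tcp_rot: [0.603, 0.416, -0.569, 0.374]
contact_force: [-0.0, -1.1, -2.2]
opening: 0.614
```

```bash
python3 -c "
from h import *
st()"
```

```text
t13.20 pos [0.1299 0.938  0.3985] x [ 0.007  0.077 -0.997] y [ 0.927 -0.374 -0.023] q [1.323 1.013 0.217 0.013 1.836 1.711] F [-0.  -1.1 -2.2] T [-0.1  -0.01  0.04] op 0.614
```

Emit:
drive_tool(steps=[[0,-1.3,-4.8,0,0],[0,-1.3,-4.8,0,0],[0,-1.3,-4.8,0,0],[0,-1.3,-4.8,0,0],[0,-1.3,-4.8,0,0],[0,-1.3,-4.8,0,0],[0,-1.3,-4.8,0,0],[0,-1.3,-4.8,0,0],[0,-1.3,-4.8,0,0],[0,-1.3,-4.8,0,0]])

```text
time: 14.2
eef_pos: [0.1354, 1.03, 0.3498]
tcp_rot: [0.659, 0.482, -0.496, 0.296]
contact_force: [-0.6, -0.4, -1.6]
opening: 0.617
```

```bash
python3 -c "
from h import *
st()"
```

```text
t14.20 pos [0.1354 1.03   0.3498] x [ 0.043  0.342 -0.939] y [ 0.929 -0.36  -0.088] q [1.333 1.082 0.214 0.039 1.496 1.722] F [-0.6 -0.4 -1.6] T [-0.26  0.02 -0.02] op 0.617
```

Emit:
drive_tool(steps=[[0,-1.3,-4.8,0,0],[0,-1.3,-4.8,0,0],[0,-1.3,-4.8,0,0],[0,-1.3,-4.8,0,0],[0,-1.3,-4.8,0,0],[0,-1.3,-4.8,0,0],[0,-1.3,-4.8,0,0],[0,-1.3,-4.8,0,0],[0,-1.3,-4.8,0,0],[0,0,0,0,0]])

```text
time: 15.2
eef_pos: [0.1366, 1.0701, 0.4219]
tcp_rot: [0.699, 0.536, -0.42, 0.219]
contact_force: [-0.1, -1.0, -1.0]
opening: 0.621
```

```bash
python3 -c "
from h import *
s,M=st();x=M[:,0];print(np.degrees(np.arccos(-x[2])),np.degrees(np.arctan2(x[1],x[0])))"
```

```text
t15.20 pos [0.1366 1.0701 0.4219] x [ 0.073  0.565 -0.822] y [ 0.933 -0.33  -0.145] q [1.336 1.039 0.21  0.063 1.29  1.722] F [-0.1 -1.  -1. ] T [-0.41  0.06  0.05] op 0.621
34.72358697227882 82.68196040589058
```

```bash
python3 -c "
from h import *
todo([.565,.026,.38]);todo([.565,.026,.31])"
```

```text
t15.20 pos [0.1366 1.0701 0.4219] x [ 0.073  0.565 -0.822] y [ 0.933 -0.33  -0.145] q [1.336 1.039 0.21  0.063 1.29  1.722] F [-0.1 -1.  -1. ] T [-0.41  0.06  0.05] op 0.621
tool delta cm [-52.44  75.03  66.14] yaw -19.49
t15.20 pos [0.1366 1.0701 0.4219] x [ 0.073  0.565 -0.822] y [ 0.933 -0.33  -0.145] q [1.336 1.039 0.21  0.063 1.29  1.722] F [-0.1 -1.  -1. ] T [-0.41  0.06  0.05] op 0.621
tool delta cm [-46.69  76.04  70.  ] yaw -19.49
```

Emit:
drive_tool(steps=[[-2.28,3.26,2.88,0,0],[-2.28,3.26,2.88,0,0],[-2.28,3.26,2.88,0,0],[-2.28,3.26,2.88,0,0],[-2.28,3.26,2.88,0,0],[-2.28,3.26,2.88,0,0],[-2.28,3.26,2.88,0,0],[-2.28,3.26,2.88,0,0],[-2.28,3.26,2.88,0,0],[-2.28,3.26,2.88,0,0]])

```text
time: 16.2
eef_pos: [0.3141, 0.6453, 0.4059]
tcp_rot: [0.698, 0.535, -0.421, 0.221]
contact_force: [1.0, -0.1, -2.3]
opening: 0.622
```

Emit:
drive_tool(steps=[[-2.28,3.26,2.88,0,0],[-2.28,3.26,2.88,0,0],[-2.28,3.26,2.88,0,0],[-2.28,3.26,2.88,0,0],[-2.28,3.26,2.88,0,0],[-2.28,3.26,2.88,0,0],[-2.28,3.26,2.88,0,0],[-2.28,3.26,2.88,0,0],[-2.28,3.26,2.88,0,0],[-2.28,3.26,2.88,0,0]])

```text
time: 17.2
eef_pos: [0.5006, 0.191, 0.3897]
tcp_rot: [0.699, 0.534, -0.421, 0.221]
contact_force: [1.5, 0.2, -1.5]
opening: 0.625
```

```bash
python3 -c "
from h import *
todo([.565,.026,.31])"
```

```text
t17.20 pos [0.5006 0.191  0.3897] x [ 0.074  0.56  -0.825] y [ 0.933 -0.331 -0.14 ] q [-0.104 -0.212  1.884  0.604  1.472  0.218] F [ 1.5  0.2 -1.5] T [-0.41  0.07 -0.03] op 0.625
tool delta cm [-2.19 12.59 14.63] yaw -19.52
```

Emit:
drive_tool(steps=[[-0.55,3.15,3.65,0,0],[-0.55,3.15,3.65,0,0],[-0.55,3.15,3.65,0,0],[-0.55,3.15,3.65,0,0],[0,0,0,0,0],[0,0,0,0,0]])

```text
time: 17.8
eef_pos: [0.5649, 0.0276, 0.3085]
tcp_rot: [0.698, 0.535, -0.422, 0.22]
contact_force: [0.4, -0.6, -1.2]
opening: 0.621
```

Run:
```python
from h import *
s,M=st();cs={n:cam(n) for n in("wrist","side","scene")};pickle.dump((cs,s),open("w2.pkl","wb"))
n=np.array([-.072,-.569,.819])
for k,c in cs.items(): print(k,proj(c,[.576,.111,.187]),proj(c,np.array([.576,.111,.187])-.053*n),proj(c,s["eef_pos"]+M[:,0]*.015))
o=np.zeros((600,800,3),np.uint8)
o[:420,:560]=cs["wrist"]["frame"]
o[420:600,:240]=cv2.resize(cs["side"]["frame"][200:260,235:315],(240,180))
u=cs["scene"]["frame"][140:215,260:340]; o[420:600,250:442]=cv2.resize(u,(192,180))
cv2.imwrite("pics/w2.png",o[:,:,::-1])
```

```text
t17.80 pos [0.5649 0.0276 0.3085] x [ 0.072  0.561 -0.825] y [ 0.932 -0.332 -0.144] q [-0.384  0.004  1.83   0.581  1.494 -0.1  ] F [ 0.4 -0.6 -1.2] T [-0.37  0.07 -0.01] op 0.621
wrist [280.10568837 189.8134016 ] [280.19005535 178.45545316] [278.3131343  247.65514724]
side [266.24802712 222.4976666 ] [261.82914981 241.30819704] [277.60274576 174.77769039]
scene [303.33299828 179.68510677] [309.87795083 183.86146447] [285.21470297 167.83165763]
```

View pics/w2.png

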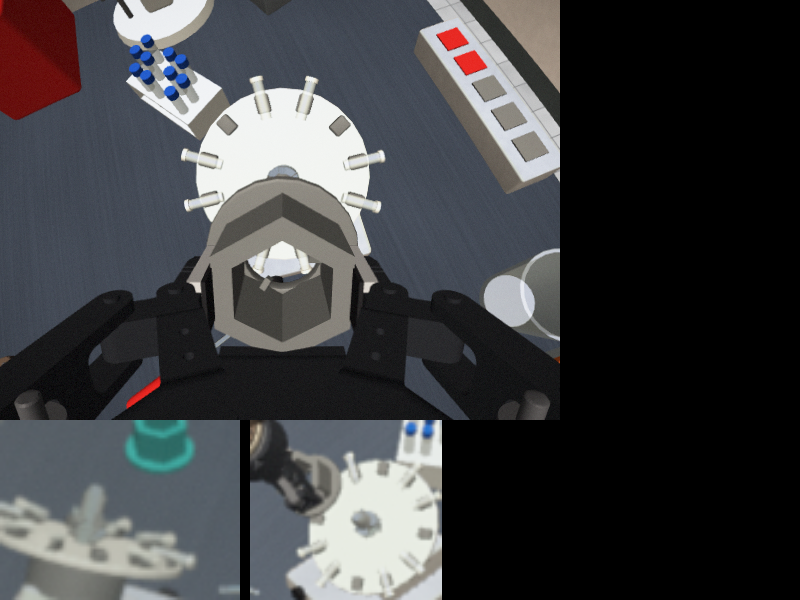

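The wrist view looks straight down on the disc, centre about (283,176), with the nut held at (283,270). I'll fit the disc rim from the wrist and scene views.

Run:
```python
from h import *
from scipy.optimize import least_squares
cs,s=pickle.load(open("w2.pkl","rb"));M=R.from_quat(s["tcp_rot"]).as_matrix()
c0=pickle.load(open("c0.pkl","rb"))
c=cs["wrist"];im=c["frame"]
m=(im.min(2)>205).astype(np.uint8);roi=np.zeros_like(m);cv2.circle(roi,(283,176),100,1,-1);m&=roi
m=cv2.morphologyEx(m,cv2.MORPH_OPEN,cv2.getStructuringElement(2,(21,21)))
k=max(cv2.findContours(m,0,cv2.CHAIN_APPROX_NONE)[0],key=cv2.contourArea)[:,0]
k=k[(k[:,1]<200)&((np.hypot(k[:,0]-283,k[:,1]-176))>80)]
print(len(k),k.min(0),k.max(0))
sc=c0["scene"];q=sc["frame"][145:245,270:360].astype(int)
mk=((q[:,:,0]>215)&(q[:,:,0]-q[:,:,2]>=0)).astype(np.uint8);mk=cv2.morphologyEx(mk,cv2.MORPH_OPEN,cv2.getStructuringElement(2,(9,9)))
k2=cv2.convexHull(max(cv2.findContours(mk,0,cv2.CHAIN_APPROX_NONE)[0],key=cv2.contourArea))[:,0]+[270,145]
N=lambda a,t=.6109:np.array([np.sin(t)*np.cos(a),np.sin(t)*np.sin(a),np.cos(t)])
def res(x,sets):
    n=N(x[2]);o=np.array([x[0],x[1],.145]);r=[]
    for cc,P in sets:
        for u,v in P:
            e,d=ray(cc,u,v);p=e+d*((o-e)@n)/(d@n);r.append((np.linalg.norm(p-o)-.092)/len(P))
    return r
for nm,sets in(("w",[(c,k)]),("s",[(sc,k2)]),("both",[(c,k),(sc,k2)])):
    r=least_squares(res,[.58,.141,-1.7],args=(sets,),loss="soft_l1",f_scale=1e-5);x=r.x
    print(nm,x[:2],np.degrees(x[2]),"tip",np.r_[x[:2],.145]+.053*N(x[2]))
# tip in wrist: sample row range around stud
cv2.imwrite("pics/w2c.png",cv2.resize(im[150:290,190:376],(744,560),interpolation=cv2.INTER_CUBIC)[:,:,::-1])
```

```text
194 [197  88] [368 190]
w [0.58025309 0.13365323] -94.98521684925667 tip [0.57761128 0.10336717 0.188414  ]
s [0.5747065  0.13684542] -141.43134506095043 tip [0.55093708 0.11789182 0.188414  ]
both [0.57501786 0.13976763] -137.27928861537143 tip [0.55268313 0.11914278 0.188414  ]
```

View pics/w2c.png

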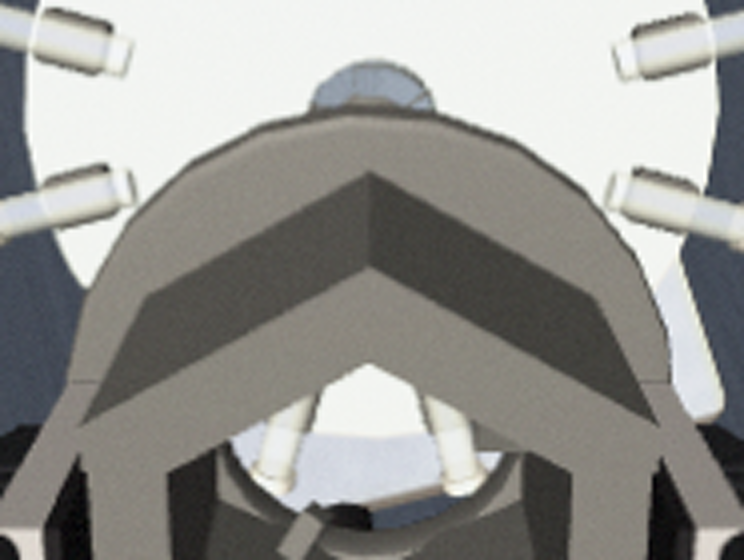

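Run:
```python
from h import *
from scipy.optimize import least_squares
cs,s=pickle.load(open("w2.pkl","rb"));M=R.from_quat(s["tcp_rot"]).as_matrix()
c0=pickle.load(open("c0.pkl","rb"));sc,sd=c0["scene"],c0["side"]
c=cs["wrist"];im=c["frame"]
m=(im.min(2)>205).astype(np.uint8);roi=np.zeros_like(m);cv2.circle(roi,(283,176),100,1,-1);m&=roi
m=cv2.morphologyEx(m,cv2.MORPH_OPEN,cv2.getStructuringElement(2,(21,21)))
k=max(cv2.findContours(m,0,cv2.CHAIN_APPROX_NONE)[0],key=cv2.contourArea)[:,0]
k=k[(k[:,1]<200)&((np.hypot(k[:,0]-283,k[:,1]-176))>80)][::4]
arc=[(190+u/4,150+v/4) for u,v in((310,100),(325,78),(345,65),(372,59),(400,65),(420,78),(435,100))]
N=lambda a,t=.6109:np.array([np.sin(t)*np.cos(a),np.sin(t)*np.sin(a),np.cos(t)])
def rad(P,o,n,r):
    out=[]
    for u,v in P:
        e,d=ray(c,u,v);p=e+d*((o-e)@n)/(d@n);out.append((np.linalg.norm(p-o)-r)*1000)
    return np.array(out)
def res(x,w):
    o=x[:3];n=N(x[3]);t=o+.053*n
    return np.r_[rad(k,o,n,.092)/2,rad(arc,o+.024*n,n,.017),(proj(sc,t)-[304,180])*w,(proj(sd,t)-[267,222.5])*w,(o[2]-.145)*1000,(np.degrees(x[3])+97.2)/1.5]
for w in(0,.5,1):
    r=least_squares(res,[.58,.141,.145,-1.7],args=(w,),loss="soft_l1");x=r.x;n=N(x[3]);t=x[:3]+.053*n
    print(w,x[:3].round(4),np.degrees(x[3]).round(1),"tip",t.round(4),"res",np.abs(rad(k,x[:3],n,.092)).mean(),proj(sc,t),proj(sd,t))
    d=M.T@(t-s["eef_pos"]);print("  tip in tool cm",(d*100).round(2)," axis in tool",(M.T@-n).round(3))
e=cs["wrist"]["eye"];print("nut centre check: hex top at tool x -(.046-.015)", proj(c,s["eef_pos"]-M[:,0]*.031), "flange under",proj(c,s["eef_pos"]+M[:,0]*.015))
```

```text
0 [0.5826 0.1456 0.1329] -96.3 tip [0.5792 0.1154 0.1763] res 1.8963584010602716 [304.91124891 181.65484256] [264.66963228 226.29539353]
  tip in tool cm [15.93  0.34  0.06]  axis in tool [ 1.    -0.012 -0.007]
0.5 [0.5825 0.1451 0.1337] -96.5 tip [0.5791 0.1148 0.1771] res 1.9026495460609918 [304.75705494 181.55875683] [264.79572278 225.95763929]
  tip in tool cm [15.83  0.32  0.07]  axis in tool [ 1.    -0.011 -0.007]
1 [0.5823 0.1443 0.1348] -96.7 tip [0.5787 0.1141 0.1782] res 1.9273424133326216 [304.5291923  181.42090101] [264.99175307 225.50551219]
  tip in tool cm [15.7   0.3   0.08]  axis in tool [ 1.    -0.008 -0.008]
nut centre check: hex top at tool x -(.046-.015) [277.07435091 294.60210121] flange under [278.3131343  247.65514724]
```

Run:
```python
from h import *
cs,s=pickle.load(open("w2.pkl","rb"));M=R.from_quat(s["tcp_rot"]).as_matrix();c=cs["wrist"]
P=lambda x,y,z:proj(c,s["eef_pos"]+M@np.array([x,y,z]))
for sg in(1,-1): print("hex top vertex",sg,P(-.031,0,sg*.0312),"inner",P(-.031,0,sg*.0225))
print("flange rim",[P(.007,0,sg*.038) for sg in(1,-1)],[P(.007,sg*.038,0) for sg in(1,-1)])
print((M.T@R.from_quat(c["orientation"]).as_matrix()).round(2), M.T@(c["eye"]-s["eef_pos"]))
```

```text
hex top vertex 1 [277.37460675 362.30949455] inner [277.29221743 344.53888095]
hex top vertex -1 [276.76628066 215.25478259] inner [276.85226012 238.60047466]
flange rim [array([278.34255053, 321.35711261]), array([277.94983943, 176.69466764])] [array([356.08041337, 253.84015693]), array([200.29457763, 253.7169798 ])]
[[-0.    0.26 -0.97]
 [ 1.   -0.   -0.  ]
 [-0.   -0.97 -0.26]] [-0.14168411  0.00174707 -0.06480923]
```

Emit:
drive_tool(steps=[[3,0,0,0,0],[3,0,0,0,0],[3,0,0,0,0],[2,0,0,0,0],[1,0,0,0,0],[0,0,0,0,0]])

```text
time: 18.55
eef_pos: [0.5724, 0.0975, 0.2097]
tcp_rot: [0.697, 0.536, -0.422, 0.221]
contact_force: [-0.1, -0.2, -2.1]
opening: 0.618
```

Run:
```python
from h import *
todo([.576,.111,.187])
cs={n:cam(n) for n in("side","scene","wrist")};pickle.dump(cs,open("w3.pkl","wb"))
o=np.zeros((600,800,3),np.uint8)
o[:300,:400]=cv2.resize(cs["side"]["frame"][195:270,220:320],(400,300),interpolation=2)
o[:300,400:]=cv2.resize(cs["scene"]["frame"][140:215,255:355],(400,300),interpolation=2)
o[300:,:400]=cv2.resize(cs["wrist"]["frame"],(400,300),interpolation=3)
o[300:,400:]=cv2.resize(cs["wrist"]["frame"][140:290,185:385],(400,300),interpolation=2)
cv2.imwrite("pics/w3.png",o[:,:,::-1])
```

```text
t18.55 pos [0.5724 0.0975 0.2097] x [ 0.069  0.562 -0.825] y [ 0.934 -0.327 -0.145] q [-0.259  0.091  1.927  0.625  1.279 -0.111] F [-0.1 -0.2 -2.1] T [-0.44  0.07 -0.01] op 0.618
tool delta cm [2.66 0.22 0.09] yaw -19.32
```

View pics/w3.png

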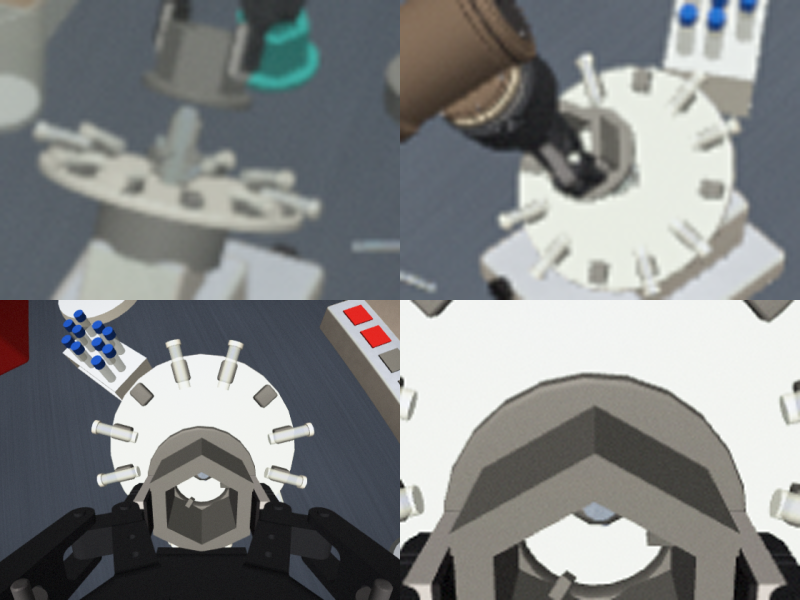

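Run:
```python
from h import *
cs=pickle.load(open("w3.pkl","rb"));s,M=st();d=cs["side"];x=M[:,0]
e=s["eef_pos"]
for a in(.012,.015,.018): print(a,proj(d,e+x*a))
print("rim y+-",[proj(d,e+x*.016+M[:,1]*g*.038) for g in(1,-1)],"z+-",[proj(d,e+x*.016+M[:,2]*g*.038) for g in(1,-1)])
# shift of nut in side px per mm along tool y,z,x
for i in range(3): print("px/mm axis",i,proj(d,e+x*.015+M[:,i]*.001)-proj(d,e+x*.015))
print("tip if on axis, ahead of underside 12mm:",proj(d,e+x*.027))
# flange silhouette in side
im=d["frame"].astype(int)
for v in range(208,224): 
    r=im[v,245:300]; print(v,' '.join('%3d'%q for q in r.mean(1)[::1]))
```

```text
t18.70 pos [0.574  0.0957 0.2118] x [ 0.074  0.561 -0.825] y [ 0.934 -0.33  -0.141] q [-0.261  0.09   1.924  0.625  1.279 -0.111] F [ 0.2 -0.6 -2.1] T [-0.44  0.05 -0.05] op 0.620
0.012 [267.50995198 216.40200106]
0.015 [267.25857638 217.47398575]
0.018 [267.00734257 218.54545226]
rim y+- [array([256.14510358, 214.25667141]), array([278.51863043, 221.50525598])] z+- [array([274.89737268, 218.16024716]), array([259.11331192, 217.48702113])]
px/mm axis 0 [-0.08376042  0.35721335]
px/mm axis 1 [-0.29430605 -0.0952103 ]
px/mm axis 2 [0.20745085 0.00905202]
tip if on axis, ahead of underside 12mm: [266.2545044  221.75668814]
208  97  95  95  94  96  94  94  93  93  94  92  96  94  97  97  94  89  91  91 104 114 118 117 119 119 120 120 120 121 119 118 111 104 135 139 106  67  52  49  52  62  78  80  85  84  84  83  85  84  84  88  97 122 130 115
209  96  97  96  96  96  94  95  93  93  95  94  93  93  95  92  91  89  89  93 105 115 120 120 120 120 119 119 119 118 120 118 106 108 137 133  95  62  55  51  54  69  80  84  87  82  82  84  82  84  83  85  98 122 132 114
210  95  93  96  94  97 
[... 2411 characters left out ...]
  95  95  94  95  93  94  95
221  94  95  94  94  95  93  95  94  95  95  95  94  94  92  93  94  94  96  94  98 111 118 116 107  98  94  96 100  99 100  99  99  95  92  90  88  85  85  91  95  93  96  96  94  94  95  95  94  96  95  95  95  95  93  94
222  94  93  93  95  94  95  94  93  95  95  95  94  95  94  93  94  95  95  97 113 137 149 144 131 109  95  94  93  94  92  93  92  91  91  86  88  85  88  94  96  96  95  96  93  96  94  95  95  94  94  95  95  94  94  93
223  95  94  93  93  95  95  93  94  93  93  93  95  93  95  94  96  94  96 108 130 146 153 153 145 119  95  93  93  92  93  93  92  92  93  92  93  93  94  91  94  95  95  94  95  95  94  93  94  95  95  93  95  92  95  94
```

Emit:
drive_tool(steps=[[1,0.12,0,0,0],[1,0,0,0,0],[0.5,0,0,0,0],[0.4,0,0,0,0],[0.3,0,0,0,0],[0,0,0,0,0]])

```text
time: 19.3
eef_pos: [0.5764, 0.1138, 0.1829]
tcp_rot: [0.698, 0.536, -0.422, 0.22]
contact_force: [0.4, -0.1, -1.8]
opening: 0.619
```

```bash
cat >> h.py <<'E'
def ft():
    s,M=st();print("tool F",(M.T@s["contact_force"]).round(1),"T",(M.T@s["wrist_torque"]).round(2),"adv along axis from tip cm",((s["eef_pos"]-np.array([.576,.111,.187]))@M[:,0]*100).round(2), "lat",(M.T@(s["eef_pos"]-np.array([.576,.111,.187]))*100)[1:].round(2),'q6',s["qpos"][5].round(3))
E
python3 -c "
from h import *
ft()"
```

```text
t19.30 pos [0.5764 0.1138 0.1829] x [ 0.07   0.562 -0.824] y [ 0.933 -0.329 -0.145] q [-0.228  0.129  1.939  0.642  1.222 -0.117] F [ 0.4 -0.1 -1.8] T [-0.45  0.07  0.02] op 0.619
tool F [1.4 0.6 0.9] T [-0.01 -0.45  0.09] adv along axis from tip cm 0.49 lat [ 0. -0.] q6 -0.117
```

Emit:
drive_tool(steps=[[0.4,0,0,0,0],[0.4,0,0,0,0],[0.4,0,0,0,0],[0,0,0,0,0]])

```text
time: 19.7
eef_pos: [0.577, 0.1206, 0.1728]
tcp_rot: [0.698, 0.536, -0.422, 0.22]
contact_force: [-0.5, 0.5, -1.5]
opening: 0.622
```

```bash
python3 -c "
from h import *
ft()"
```

```text
t19.70 pos [0.577  0.1206 0.1728] x [ 0.07   0.562 -0.824] y [ 0.933 -0.329 -0.145] q [-0.216  0.143  1.944  0.649  1.201 -0.12 ] F [-0.5  0.5 -1.5] T [-0.41  0.06  0.  ] op 0.622
tool F [ 1.5 -0.4  0.6] T [ 0.  -0.4  0.1] adv along axis from tip cm 1.72 lat [-0.02  0.01] q6 -0.12
```

No side force, so the alignment is good. I'll go on down to the thread shoulder in small steps.

Emit:
drive_tool(steps=[[0.2,0,0,0,0],[0.2,0,0,0,0],[0.2,0,0,0,0],[0,0,0,0,0]])

```text
time: 20.1
eef_pos: [0.5777, 0.1237, 0.1683]
tcp_rot: [0.698, 0.535, -0.422, 0.22]
contact_force: [0.0, -0.1, -2.0]
opening: 0.621
```

```bash
python3 -c "
from h import *
ft()"
```

```text
t20.10 pos [0.5777 0.1237 0.1683] x [ 0.071  0.561 -0.824] y [ 0.933 -0.33  -0.144] q [-0.21   0.149  1.946  0.653  1.19  -0.121] F [ 0.  -0.1 -2. ] T [-0.45  0.02 -0.  ] op 0.621
tool F [1.6 0.4 1.1] T [-0.02 -0.42  0.14] adv along axis from tip cm 2.27 lat [ 0.01 -0.  ] q6 -0.121
```

Emit:
drive_tool(steps=[[0.2,0,0,0,0],[0.2,0,0,0,0],[0,0,0,0,0]])

```text
time: 20.4
eef_pos: [0.5779, 0.126, 0.165]
tcp_rot: [0.698, 0.535, -0.422, 0.22]
contact_force: [-0.1, -0.1, -2.8]
opening: 0.618
```

```bash
python3 -c "
from h import *
ft()"
```

```text
t20.40 pos [0.5779 0.126  0.165 ] x [ 0.071  0.561 -0.824] y [ 0.933 -0.33  -0.145] q [-0.206  0.154  1.947  0.655  1.183 -0.122] F [-0.1 -0.1 -2.8] T [-0.43  0.05 -0.  ] op 0.618
tool F [2.3 0.3 1.7] T [ 0.   -0.42  0.11] adv along axis from tip cm 2.67 lat [ 0.01 -0.  ] q6 -0.122
```

Emit:
drive_tool(steps=[[0.15,0,0,0,0],[0.15,0,0,0,0],[0,0,0,0,0]])

```text
time: 20.7
eef_pos: [0.5784, 0.1276, 0.1627]
tcp_rot: [0.698, 0.535, -0.422, 0.22]
contact_force: [-0.2, 0.4, -1.5]
opening: 0.622
```

```bash
python3 -c "
from h import *
ft()"
```

```text
t20.70 pos [0.5784 0.1276 0.1627] x [ 0.071  0.561 -0.824] y [ 0.933 -0.33  -0.144] q [-0.203  0.158  1.948  0.657  1.178 -0.123] F [-0.2  0.4 -1.5] T [-0.47  0.01 -0.02] op 0.622
tool F [ 1.5 -0.1  0.6] T [-0.01 -0.44  0.17] adv along axis from tip cm 2.95 lat [ 0.02 -0.02] q6 -0.123
```

Emit:
drive_tool(steps=[[0.15,0,0,0,0],[0.15,0,0,0,0],[0,0,0,0,0]])

```text
time: 21.0
eef_pos: [0.5787, 0.128, 0.1623]
tcp_rot: [0.697, 0.536, -0.422, 0.221]
contact_force: [-6.2, -7.1, 7.3]
opening: 0.623
```

```bash
python3 -c "
from h import *
ft()"
```

```text
t21.00 pos [0.5787 0.128  0.1623] x [ 0.07   0.56  -0.825] y [ 0.934 -0.328 -0.143] q [-0.202  0.159  1.947  0.656  1.177 -0.124] F [-6.2 -7.1  7.3] T [-0.51  0.8   0.48] op 0.623
tool F [-10.4  -4.5   3.6] T [ 0.01 -0.81 -0.69] adv along axis from tip cm 3.01 lat [ 0.05 -0.04] q6 -0.124
```

Emit:
drive_tool(steps=[[0.1,0,0,-4,0],[0,0,0,-4,0],[0,0,0,-4,0],[0,0,0,-4,0]])

```text
time: 21.4
eef_pos: [0.5797, 0.128, 0.1637]
tcp_rot: [0.66, 0.589, -0.342, 0.317]
contact_force: [-8.5, -11.0, 15.5]
opening: 0.618
```

```bash
python3 -c "
from h import *
ft()"
```

```text
t21.40 pos [0.5797 0.128  0.1637] x [ 0.072  0.561 -0.825] y [ 0.994 -0.105  0.016] q [-0.202  0.158  1.945  0.657  1.178 -0.405] F [ -8.5 -11.   15.5] T [-0.47  1.36  0.47] op 0.618
tool F [-19.6  -7.1   0.9] T [ 0.34 -0.6  -1.35] adv along axis from tip cm 2.91 lat [ 0.15 -0.11] q6 -0.405
```

Emit:
drive_tool(steps=[[0,0,0,-4,0],[0,0,0,-4,0],[0,0,0,-4,0]])

```text
time: 21.7
eef_pos: [0.5793, 0.1277, 0.164]
tcp_rot: [0.624, 0.621, -0.28, 0.382]
contact_force: [-12.3, -15.8, 17.1]
opening: 0.617
```

```bash
python3 -c "
from h import *
ft()"
```

```text
t21.70 pos [0.5793 0.1277 0.164 ] x [ 0.071  0.562 -0.824] y [0.99  0.064 0.129] q [-0.203  0.158  1.945  0.657  1.18  -0.609] F [-12.3 -15.8  17.1] T [-0.43  2.88 -0.82] op 0.617
tool F [-23.8 -10.9   2.1] T [ 2.26 -0.35 -1.98] adv along axis from tip cm 2.85 lat [ 0.13 -0.07] q6 -0.609
```

Emit:
drive_tool(steps=[[0,0,0,5,0],[0.03,0,0,7,0],[0.05,0,0,7,0],[0.05,0,0,7,0],[0.05,0,0,7,0]])

```text
time: 22.2
eef_pos: [0.5806, 0.1275, 0.1616]
tcp_rot: [0.707, 0.514, -0.445, 0.192]
contact_force: [-5.4, -13.6, 12.6]
opening: 0.624
```

```bash
python3 -c "
from h import *
ft()"
```

```text
t22.20 pos [0.5806 0.1275 0.1616] x [ 0.075  0.557 -0.827] y [ 0.898 -0.398 -0.187] q [-0.201  0.161  1.945  0.654  1.171 -0.033] F [ -5.4 -13.6  12.6] T [-1.32  0.95  0.66] op 0.624
tool F [-18.4  -1.8   5.6] T [-0.12 -1.69 -0.48] adv along axis from tip cm 3.05 lat [ 0.23 -0.05] q6 -0.033
```

Emit:
drive_tool(steps=[[0.05,0,0,8,0],[0.05,0,0,8,0],[0.05,0,0,8,0],[0.05,0,0,8,0]])

```text
time: 22.6
eef_pos: [0.5805, 0.1288, 0.1594]
tcp_rot: [0.733, 0.371, -0.57, -0.011]
contact_force: [-5.3, -13.3, 9.3]
opening: 0.621
```

```bash
python3 -c "
from h import *
ft()"
```

```text
t22.60 pos [0.5805 0.1288 0.1594] x [ 0.074  0.557 -0.827] y [ 0.531 -0.724 -0.44 ] q [-0.198  0.164  1.946  0.656  1.167  0.526] F [ -5.3 -13.3   9.3] T [-1.11  0.76  0.51] op 0.621
tool F [-15.5   2.7   6.6] T [-0.08 -1.37  0.45] adv along axis from tip cm 3.3 lat [ 0.16 -0.14] q6 0.526
```

Emit:
drive_tool(steps=[[0.05,0,0,8,0],[0.05,0,0,8,0],[0.05,0,0,8,0]])

```text
time: 22.9
eef_pos: [0.5807, 0.1301, 0.158]
tcp_rot: [0.714, 0.245, -0.635, -0.164]
contact_force: [-5.7, -14.7, 10.4]
opening: 0.62
```

```bash
python3 -c "
from h import *
ft()"
```

```text
t22.90 pos [0.5807 0.1301 0.158 ] x [ 0.075  0.558 -0.826] y [ 0.141 -0.826 -0.545] q [-0.197  0.166  1.947  0.658  1.164  0.944] F [ -5.7 -14.7  10.4] T [-0.86  0.96  0.91] op 0.620
tool F [-17.2   5.6   5.3] T [-0.28 -1.41  0.65] adv along axis from tip cm 3.5 lat [ 0.07 -0.2 ] q6 0.944
```

Emit:
drive_tool(steps=[[0.05,0,0,6,0],[0.05,0,0,6,0]])

```text
time: 23.1
eef_pos: [0.5795, 0.1307, 0.1581]
tcp_rot: [0.692, 0.179, -0.658, -0.237]
contact_force: [-11.2, -16.6, 16.3]
opening: 0.619
```

```bash
python3 -c "
from h import *
ft()"
```

```text
t23.10 pos [0.5795 0.1307 0.1581] x [ 0.07   0.56  -0.826] y [-0.063 -0.824 -0.563] q [-0.196  0.166  1.947  0.658  1.168  1.151] F [-11.2 -16.6  16.3] T [-0.31  1.32  1.51] op 0.619
tool F [-23.5   5.2   9.3] T [-0.53 -1.91  0.4 ] adv along axis from tip cm 3.51 lat [-0.01 -0.11] q6 1.151
```

Emit:
drive_tool(steps=[[0,0,0,6,0],[0,0,0,6,0]])

```text
time: 23.3
eef_pos: [0.5792, 0.1313, 0.1585]
tcp_rot: [-0.663, -0.11, 0.673, 0.308]
contact_force: [-11.4, -13.4, 17.1]
opening: 0.619
```

```bash
python3 -c "
from h import *
ft()"
```

```text
t23.30 pos [0.5792 0.1313 0.1585] x [ 0.069  0.561 -0.825] y [-0.269 -0.786 -0.557] q [-0.196  0.166  1.947  0.659  1.17   1.36 ] F [-11.4 -13.4  17.1] T [0.06 1.32 1.45] op 0.619
tool F [-22.4   4.1   9.1] T [-0.45 -1.86  0.43] adv along axis from tip cm 3.52 lat [-0.09 -0.05] q6 1.36
```

Emit:
drive_tool(steps=[[0,0,0,6,0],[0,0,0,6,0]])

```text
time: 23.5
eef_pos: [0.5796, 0.1315, 0.1585]
tcp_rot: [-0.628, -0.04, 0.681, 0.376]
contact_force: [-10.2, -14.3, 12.9]
opening: 0.618
```

```bash
python3 -c "
from h import *
ft()"
```

```text
t23.50 pos [0.5796 0.1315 0.1585] x [ 0.071  0.561 -0.825] y [-0.461 -0.715 -0.526] q [-0.196  0.166  1.947  0.66   1.168  1.568] F [-10.2 -14.3  12.9] T [0.31 0.46 1.85] op 0.618
tool F [-19.3   8.2   5.8] T [-1.24 -1.44  0.3 ] adv along axis from tip cm 3.53 lat [-0.13 -0.06] q6 1.568
```

Emit:
drive_tool(steps=[[0,0,0,5,0],[0,0,0,0,0]])

```text
time: 23.7
eef_pos: [0.5798, 0.1314, 0.1582]
tcp_rot: [-0.611, -0.01, 0.681, 0.403]
contact_force: [-11.2, -14.4, 13.0]
opening: 0.617
```

Run:
```python
from h import *
ft()
cs={n:cam(n) for n in("side","scene")}
o=np.zeros((450,800,3),np.uint8)
o[:300,:400]=cv2.resize(cs["side"]["frame"][195:270,220:320],(400,300),interpolation=2)
o[:300,400:]=cv2.resize(cs["scene"]["frame"][140:215,255:355],(400,300),interpolation=2)
cv2.imwrite("pics/w4.png",o[:300,:,::-1])
```

```text
t23.70 pos [0.5798 0.1314 0.1582] x [ 0.072  0.561 -0.824] y [-0.537 -0.675 -0.506] q [-0.196  0.166  1.947  0.661  1.167  1.654] F [-11.2 -14.4  13. ] T [0.28 0.86 0.8 ] op 0.617
tool F [-19.6   9.1   5.8] T [-0.15 -1.14  0.38] adv along axis from tip cm 3.55 lat [-0.13 -0.07] q6 1.654
```

View pics/w4.png

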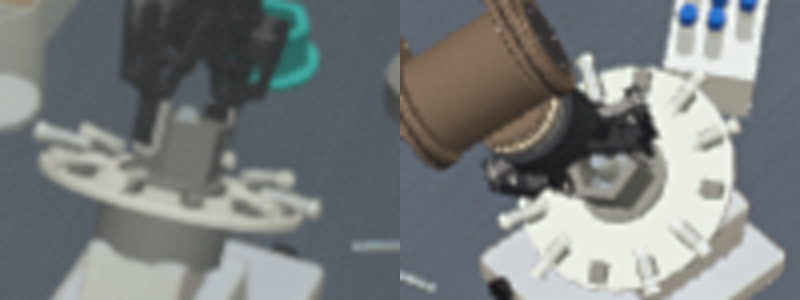

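Emit:
drive_tool(steps=[[0,0,0,4,0],[0,0,0,4,0]], force=90)

```text
time: 24.0
eef_pos: [0.5799, 0.1313, 0.1582]
tcp_rot: [-0.584, 0.035, 0.68, 0.441]
contact_force: [-11.1, -13.4, 10.4]
opening: 0.62
```

```bash
python3 -c "
from h import *
ft()"
```

```text
t24.00 pos [0.5799 0.1313 0.1582] x [ 0.072  0.56  -0.826] y [-0.641 -0.608 -0.468] q [-0.195  0.166  1.947  0.659  1.166  1.786] F [-11.1 -13.4  10.4] T [ 0.36 -1.16  2.98] op 0.620
tool F [-16.8  10.4   4.3] T [-3.08 -0.92  0.01] adv along axis from tip cm 3.54 lat [-0.14 -0.06] q6 1.786
```

Emit:
drive_tool(steps=[[-0.2,0.1,0.05,0,0],[-0.2,0.1,0.05,0,0],[0,0,0,0,0]])

```text
time: 24.3
eef_pos: [0.5798, 0.1311, 0.1583]
tcp_rot: [-0.584, 0.036, 0.677, 0.445]
contact_force: [13.2, 4.0, -6.3]
opening: 0.614
```

```bash
python3 -c "
from h import *
ft()"
```

```text
t24.30 pos [0.5798 0.1311 0.1583] x [ 0.08   0.561 -0.824] y [-0.646 -0.601 -0.472] q [-0.197  0.162  1.952  0.665  1.16   1.788] F [13.2  4.  -6.3] T [ 0.16 -1.76  0.59] op 0.614
tool F [ 8.5 -8.  -9.7] T [-1.46  0.68 -0.94] adv along axis from tip cm 3.52 lat [-0.1  -0.05] q6 1.788
```

Emit:
drive_tool(steps=[[0.12,-0.08,-0.07,-1,0],[0,0,0,0,0.62],[0,0,0,0,0.7],[0,0,0,0,0.8],[0,0,0,0,0.8],[0,0,0,0,0.8]])

```text
time: 24.9
eef_pos: [0.5775, 0.1314, 0.1558]
tcp_rot: [-0.584, 0.033, 0.681, 0.44]
contact_force: [0.2, -0.1, 0.1]
opening: 0.799
```

```bash
python3 -c "
from h import *
ft()"
```

```text
t24.90 pos [0.5775 0.1314 0.1558] x [ 0.07   0.561 -0.825] y [-0.637 -0.611 -0.47 ] q [-0.196  0.165  1.953  0.661  1.165  1.776] F [ 0.2 -0.1  0.1] T [-0.29  0.01  0.01] op 0.799
tool F [-0.1 -0.1 -0.2] T [-0.02  0.17  0.23] adv along axis from tip cm 3.72 lat [0.13 0.04] q6 1.776
```

Free of contact. I'll retreat along the axis and look.

Emit:
drive_tool(steps=[[-1,0,0,0,0.8],[-2,0,0,0,0.8],[-4,0,0,0,0.8],[-5,0,0,0,0.8],[-5,0,0,0,0.8],[0,0,0,0,0.8]])

```text
time: 25.5
eef_pos: [0.5687, 0.0321, 0.3047]
tcp_rot: [-0.59, 0.032, 0.676, 0.44]
contact_force: [1.2, -0.2, -0.2]
opening: 0.797
```

Run:
```python
from h import *
s,M=st();cs={n:cam(n) for n in("side","scene","wrist")};pickle.dump(cs,open("w5.pkl","wb"))
o=np.zeros((600,800,3),np.uint8)
o[:300,:400]=cv2.resize(cs["side"]["frame"][195:270,220:320],(400,300),interpolation=2)
o[:300,400:]=cv2.resize(cs["scene"]["frame"][140:215,255:355],(400,300),interpolation=2)
o[300:,:400]=cv2.resize(cs["wrist"]["frame"],(400,300),interpolation=3)
o[300:,400:]=cv2.resize(cs["scene"]["frame"],(400,300),interpolation=3)
cv2.imwrite("pics/w5.png",o[:,:,::-1])
# height: with axis est o=(.5795,.141,.145)
d=cs["side"];n=np.array([-.072,-.569,.819]);oo=np.array([.5798,.1411,.145])
for h in(0,.008,.046,.053): print(h,proj(d,oo+h*n))
```

```text
t25.50 pos [0.5687 0.0321 0.3047] x [ 0.084  0.557 -0.826] y [-0.633 -0.61  -0.476] q [-0.374  0.006  1.835  0.585  1.471  1.8  ] F [ 1.2 -0.2 -0.2] T [-0.26 -0.03 -0.01] op 0.797
0 [261.83308393 240.91015058]
0.008 [262.49749055 238.08000761]
0.046 [265.66814247 224.58239796]
0.053 [266.25473486 222.08674101]
```

View pics/w5.png

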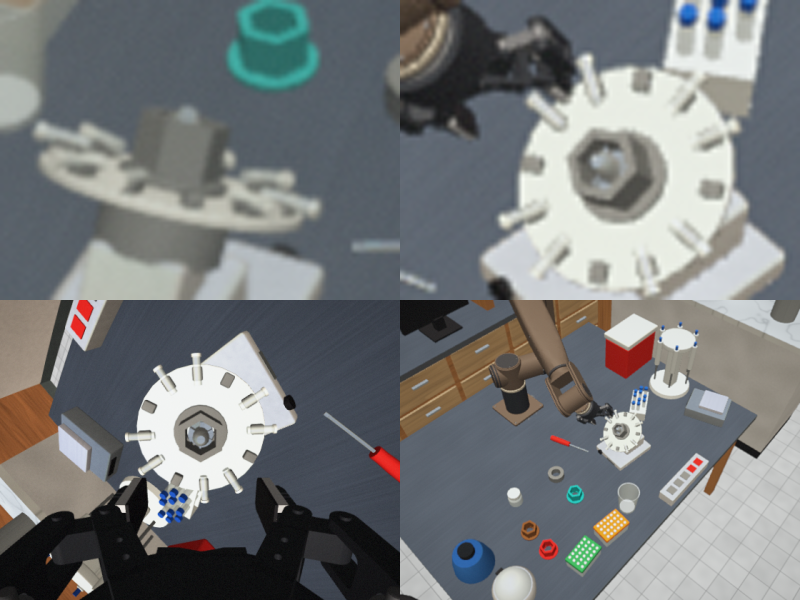

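```bash
python3 -c "
from h import *
print(sign_off()); print(readout.get_state()['time'])"
```

```text
the job is handed in; nothing more can be done
None
the job is handed in; nothing more can be done
```

The grey hex nut is screwed onto the stud and tight, and the gripper has let go and backed away. I handed the job in at about 25.5 s of the 54 s.

- **Tilting the tool:** the moves only allow turns about the tool's own axis. I got the 35° lean by pushing the arm past its outer reach, which left the tool at 34.7° and lined up with the stud within about 1°.
- **Dropping in:** first contact came with the flange about 8 mm above the disc, which suggests the lugs landed straight in a gap by chance. I still backed the nut off counter-clockwise, and it met the wall after 28° at 2.3 Nm, so no separate drop was seen.
- **Screwing on:** I turned it about 138° clockwise. It went down at the thread's lead, stopped sinking, and then went tight at about 3 Nm. A pull of about 8 N did not move it before release.
- **Last checks:** contact force was near zero after opening. The last pictures show the nut low on the disc with the stud tip just showing, and everything else where it stood.

**What disagreed:**
- My position estimate left the flange about 2.5 mm above the disc at the end. That is roughly the measuring error, and I had no direct view of the flange touching.
- The torque dropped once, from 1.2 to 0.15 Nm at 70 N grip. It then rose to 3 Nm at 90 N, so the nut may have slipped a little in the jaws.
- The disc rim fits from single views disagreed on the lean's direction. I used the base plate's edges instead, and the nut met no side force on the way down the stud.

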